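Clear the jammed spool from the feed chute

TASK

A spool has come down the feed chute standing on end and has jammed it. Lift that spool out and stand it upright in the red reject tray, so that the spools behind it can roll down to the black stop at the low end of the chute.

Things in the scene. Friction and masses are not known exactly. Their poses are not given: they have to be found in the camera images.
- jam_center (a point): Centre of the jammed spool: cylinder 40 mm in diameter, 70 mm long, 80 g, tan thread, white ends, standing on end in the chute; top 35 mm above this point, chute floor 35 mm below. z axis: its long axis. The next spool leans on its uphill side; the flanks facing the chute's side walls are free: close the fingers across the chute. The like spool standing on the bench is no part of the job.
- next_center (a point): Centre of the next spool in the queue, same kind (40 mm in diameter, 70 mm long), lying across the chute against the uphill side of the jammed one, with one more behind it. It rolls down by itself when the way is free.
- chute_stop_place (a point): Where the centre of the first lying spool comes to rest against the black stop at the fixed chute's low end, 20 mm above the chute floor. x axis: level, across the chute; y axis: uphill along its floor, rising 7 degrees; z: square to the floor. The chute is an aluminium channel 360 mm long, 78 mm wide inside, with side walls 8 mm high and 4 mm thick.
- tray_red_floor (a point): Centre of the inner floor of the fixed red reject tray, 5 mm above the bench: square, open, 120 x 120 mm inside, walls 5 mm thick rising 25 mm above this point, sides along its x and y axes. The blue tray of the same size is no part of the job.
Things that resemble listed ones, but are neither listed nor needed, are in the scene too. Leave any blue look-alike of the part that bears jam_center alone.

How it is judged (in metres and radians):
At the end, for the whole second after the job is handed in: The jammed spool stands upright (either end up, within 11 degrees) on the floor of the red tray, wholly inside its walls, and the next spool lies at the black stop, its centre within 15 mm of its resting place there (x of jam_center in the frame of tray_red_floor between -0.045 and 0.045 m and y of jam_center in the frame of tray_red_floor between -0.045 and 0.045 m and z of jam_center in the frame of tray_red_floor between 0.025 and 0.042 m and (angle between jam_center's own z axis and vertical below 0.2 rad or angle between jam_center's own z axis and vertical above 2.94 rad) and distance between next_center and chute_stop_place below 0.015 m); the robot touches nothing.
It also fails if it takes over 38 s, if anything falls off the work surface, if the arm or the gripper's body presses on something with over 40 N, if the wrist force passes 120 N, or if a joint passes its speed limit or range.

ROBOT

A 6-joint arm with a two-finger parallel gripper is mounted at the origin on the work surface. World frame = base frame: x ahead of the robot, y to its left, z up, the work surface at z = 0. Lengths are in mm, angles in rad, forces in N, time in s.
With the tool pointing down it reaches from about 275 to 850 mm from the base axis. Payload 5.2 kg.
Tool frame: the origin (TCP) lies at the very end of the fingers, on their centre line; the grasp point (between the pads) lies pinch_z behind it (pinch_z is the distance from the TCP to the grasp point, in mm); z points along the fingers, y is the direction in which the jaws open and shut (so a half turn about z gives the same grasp; the last joint's range is limited). The gripper opens to 85 mm and grips with 20 to 120 N. Pads are 22 mm wide; open, the fingers measure 114 mm over their backs; the gripper's body (76 mm by 85 mm) begins 54 mm behind the grasp point. The pads swing forward as they close: fully open they stand 13 mm farther back than shut.
Start: joints at [-1.529, 0.259, 1.535, -0, 1.348, -0.203], TCP at [133.32, -533.602, 231.31] pointing down, gripper open.
Joint ranges: [-3.14, 3.14], [-0.91, 2.08], [0.19, 2.58], [-1.22, 4.36], [0.22, 2.71], [-3.12, 3.12]. Speed limits (rad/s): [2.57, 2.57, 3.14, 3.14, 3.14, 3.14].

INTERFACE

Orientations are given as [roll, pitch, yaw] about the fixed x, y, z axes, in that order (R = Rz(yaw) Ry(pitch) Rx(roll)).
In Python, from rig import * gives the robot as it stands. The module is installed in compiled form; this text tells all that it offers.
- The arm moves only by the tool carry_out, never from a script. Its argument "plan" is a list of rows, each an object with "fingers": the gripper's target within -1 to 1 (shut at 1, half-way at 0, fully open at -1); "linear": the shift along the tool's x, y, z in cm, a list of three; "rot": the turn, a rotation vector about the tool's x, y, z in rad, a list of three. In form: [{"fingers": fingers, "linear": [dx, dy, dz], "rot": [ax, ay, az]}, ...]. A call has 1 to 5 rows; each row is the pose to reach, as a shift and turn from the pose commanded when the call began, along the tool's axes at that moment; what a row does not reach only later rows make up. A row lasts 1/10 s, in which the tool goes at most 50 mm and 8.59 degrees, less where a joint would pass 70% of its speed; a pose out of reach is approached as far as the arm can. A call with a gripper value outside its range is refused whole. The fingers move at their own pace and stop on an object; the grip force is fixed at half the most. Time passes only in rows, so rows that repeat a pose let the fingers close. It gives the time, the measured TCP pose, the force and the opening at its end, in the units of the state.
- observe(): the state, without advancing time (a new reading comes with each control period).
- capture(name): name is "scene" or "top" or "wrist"; returns (picture, depth): 480x640x3 uint8, red, green, blue; 480x640 float32, mm along the optical axis (not along the pixel's ray), 0 where there is no reading.
- camera_params(name): a dict with "K" (3x3 intrinsics, pixels), "k1" (the pictures are not rectified: a ray, as slopes to the right and down, at radius r is drawn at 1 + k1 r^2 times it, then the intrinsics apply), "xyz" and "rotation" of the camera in the world. Camera axes: x right, y down, z forward; pixel columns grow to the right and rows downward; lengths in mm; the calibration is good to about 2 mm. A picture is of the moment at which its call begins: read the wrist's pose just before it. camera_params takes no time and is no camera call; for the wrist camera it gives the pose at the moment of the call.
- close_job(): hands the job in, once; it reports no verdict.
Trained networks look in the newest picture that a camera, given by its name, has taken for a name from the list of things; names that differ only in an ending like _2 or _b are one class to them, and where a whole thing is asked for, a point or a joint stands for the part that bears it (a point fixed in the world has none). Each returns a list of dicts, best first, with "p" (0 to 1); they miss things now and then, are a little off and sometimes report something else, mostly with a low value. They report only what shows in the picture. A call takes as long as a camera call. They do not tell look-alikes from the thing itself.
- recognise(camera, target): "at" ([row, column] in pixels, amid what is visible of it).
- regions_of(camera, target): "region" (480x640 bool, what is visible of it) and "at" ([row, column] in pixels, amid what is visible of it).
The state is a dict: "clock": time; "joint_positions": joint angles; "qvel": joint speeds; "effort": joint torques, N m; "tcp_pos": TCP position; "ee_rot": TCP orientation; "contact_force": force on the tool from outside, world axes, zero at the start; "ft_torque": the same for the moment, N m; "finger_gap": finger opening in mm.
Only numpy, scipy, OpenCV 4.12 (cv2) and the standard library are available. Lean on these libraries where they do the work, as an engineer would, in place of code of your own. Each camera call takes 0.05 s, during which the arm holds its last target.

## Working session

There is one attempt and no reset: what is moved stays moved. The work goes in short steps, Python scripts to look and compute and a tool call to move; the robot and the scene stay as the last step left them, time stands still between calls to the robot, and variables do not carry over. Pictures are saved under pics/ and viewed, and the job is handed in when it is done.

Besides the shell and the picture viewer there is one more tool, called by a JSON object that holds its "api" and its "payload". carry_out: Moves the arm, as the interface text tells. Its arguments: {"type":"object","properties":{"plan":{"type":"array","items":{"type":"object","properties":{"fingers":{"type":"number"},"linear":{"type":"array","items":{"type":"number"}},"rot":{"type":"array","items":{"type":"number"}}}}}},"required":["plan"]}

```bash
mkdir -p pics; cat > h.py <<'E'
from rig import *
import numpy as np, cv2
def save(cam,name):
    im,d=capture(cam); cv2.imwrite(f'pics/{name}.png',im[:,:,::-1]); np.save(f'pics/{name}_d.npy',d); return im,d
def pts(cam,d,rc,P=None):
    P=P or camera_params(cam); K=np.array(P['K']);k1=P['k1']
    rc=np.atleast_2d(rc).astype(int)
    uv=np.stack([rc[:,1],rc[:,0]],1).astype(np.float64)[:,None]
    n=cv2.undistortPoints(uv,K,np.array([k1,0,0,0,0.]))[:,0]
    z=d[rc[:,0],rc[:,1]]
    pc=np.c_[n,np.ones(len(n))]*z[:,None]
    return pc[z>0]@np.array(P['rotation']).T+np.array(P['xyz'])
E
python3 - <<'E'
from h import *
s=observe();print(s['clock'],s['tcp_pos'],s['ee_rot'],s['finger_gap'])
for c in('scene','top'):
    im,d=save(c,c+'0');print(c,camera_params(c))
    for t in('jam_center','next_center','chute_stop_place','tray_red_floor'):
        for r in recognise(c,t): print(c,t,r['at'],round(r['p'],2),pts(c,d,r['at']).round(0))
E
```

```text
0.0 [ 133.27892373 -533.05409238  230.44383439] [-3.13973704e+00 -3.53789749e-04  2.44812920e-01] 85.13854742604703
scene {'K': array([[558.74146049,   0.        , 314.04420972],
       [  0.        , 558.74146049, 240.02980738],
       [  0.        ,   0.        ,   1.        ]]), 'k1': 0.05470786475712052, 'xyz': array([1161.44264176,  325.41884834,  759.06637832]), 'rotation': array([-2.37515453, -0.00329651,  2.07582413])}
scene jam_center [402.8, 413.5] 0.87 [2458. 1622. 2055.]
scene jam_center [364.2, 340.0] 0.84 [2778. 1942. 2376.]
scene jam_center [264.5, 343.9] 0.59 [2819. 1983. 2417.]
scene next_center [281.9, 366.7] 0.82 [2740. 1904. 2338.]
scene chute_stop_place [280.8, 308.0] 0.81 [3095. 2259. 2692.]
scene chute_stop_place [267.0, 345.2] 0.6 [2815. 1979. 2413.]
scene tray_red_floor [241.3, 448.7] 0.92 [2742. 1906. 2339.]
top {'K': array([[467.26709261,   0.        , 314.37373598],
       [  0.        , 467.26709261, 241.09421905],
       [  0.        ,   0.        ,   1.        ]]), 'k1': -0.09220657858639736, 'xyz': array([535.90600616,  12.37882921, 984.89705029]), 'rotation': array([-3.08790597,  0.01908526, -1.57068368])}
top jam_center [164.4, 256.5] 0.95 [ -600. -1123.  -151.]
top jam_center [218.4, 281.7] 0.82 [ -623. -1147.  -174.]
top jam_center [161.1, 202.9] 0.79 [-255. -779.  194.]
top next_center [219.8, 263.4] 0.91 [ -556. -1079.  -107.]
top chute_stop_place [224.9, 322.9] 0.97 [ -983. -1506.  -534.]
top tray_red_floor [320.9, 235.4] 0.87 [-476. -999.  -27.]
```

Rotation is roll-pitch-yaw; fix that.

```bash
sed -i "s/@np.array(P\['rotation'\]).T/@Rot(P['rotation']).T/" h.py; cat >> h.py <<'E'
from scipy.spatial.transform import Rotation as R_
def Rot(r): return R_.from_euler('xyz',r).as_matrix()
E
python3 - <<'E'
from h import *
for c in('scene','top'):
    d=np.load(f'pics/{c}0_d.npy')
    L={'scene':[[402.8,413.5],[364.2,340],[264.5,343.9],[281.9,366.7],[280.8,308],[241,448.7]],'top':[[164.4,256.5],[218.4,281.7],[161,202.9],[219.8,263.4],[224.9,322.9],[320.9,235.4]]}[c]
    for l in L: print(c,l,pts(c,d,l).round(1))
E
```

```text
scene [402.8, 413.5] [[760.9 264.   39.7]]
scene [364.2, 340] [[757.3 148.2  40.4]]
scene [264.5, 343.9] [[646.9  93.6 122.5]]
scene [281.9, 366.7] [[644.8 132.7 103. ]]
scene [280.8, 308] [[648.1  32.9  50.6]]
scene [241, 448.7] [[404.3 195.8   3.9]]
top [164.4, 256.5] [[745.6 150.5  40. ]]
top [218.4, 281.7] [[624.3  90.  131.7]]
top [161, 202.9] [[752.7 262.9  41.3]]
top [219.8, 263.4] [[625.4 126.8 103.9]]
top [224.9, 322.9] [[620.4  14.9  51.5]]
top [320.9, 235.4] [[423.2 197.1   8.2]]
```

View pics/scene0.png

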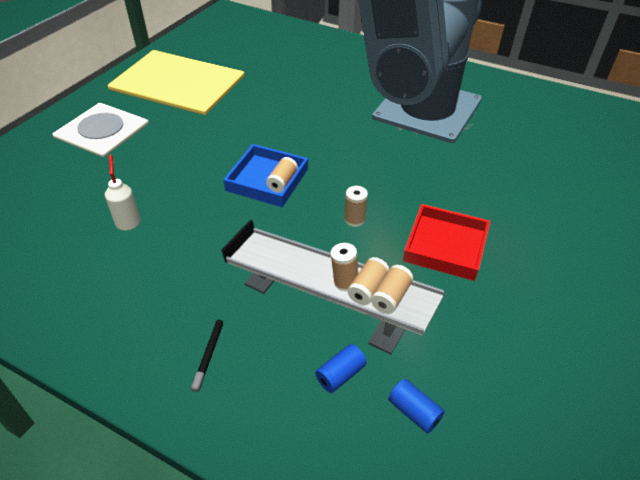

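View pics/top0.png

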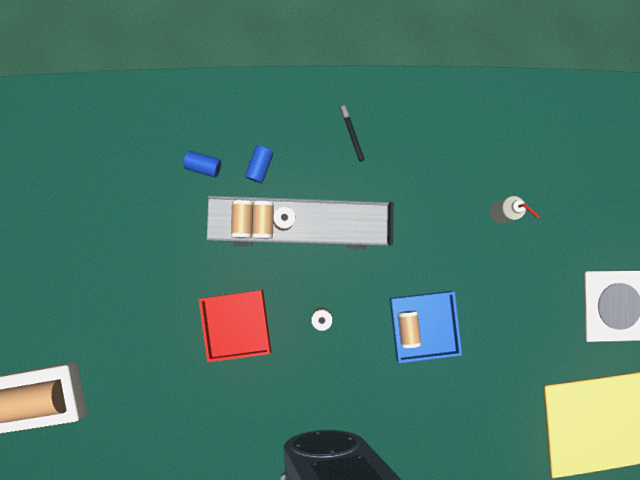

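The top view shows the jammed spool's white end at (row 218, col 284), with two lying spools uphill at cols 263 and 242. The stop is at col 390 and the red tray is centred near (326, 235). The spool at (320, 321) is the bench decoy. Next I'll measure accurately.

```bash
python3 - <<'E'
from h import *
for c in('scene','top'):
    im=cv2.imread(f'pics/{c}0.png').astype(int); d=np.load(f'pics/{c}0_d.npy')
    rr,cc=np.mgrid[0:480,0:640]
    allp=np.full((480,640,3),np.nan); m=d>0
    allp[m]=pts(c,d,np.c_[rr[m],cc[m]])
    X,Y,Z=allp[...,0],allp[...,1],allp[...,2]
    # floor of chute
    near=(X>560)&(X<690)&(Y>-130)&(Y<260)
    f=near&(Y<60)&(Y>-60)&(X>600)&(X<640)&(Z>15)&(Z<80)
    q=allp[f]; A=np.c_[q[:,:2],np.ones(len(q))]; co=np.linalg.lstsq(A,q[:,2],rcond=None)[0]
    res=q[:,2]-A@co; k=abs(res)<4; co=np.linalg.lstsq(A[k],q[k,2],rcond=None)[0]
    n=np.array([-co[0],-co[1],1]);n/=np.linalg.norm(n); print(c,'floor',co,'n',n,'tilt',np.degrees(np.arccos(n[2])),k.sum())
    # jam top
    h=Z-(co[0]*X+co[1]*Y+co[2])
    t=near&(h>60)&(h<80)&(Y>50)&(Y<130)
    b=allp[t]; print('jamtop',t.sum(),b.mean(0),(b.min(0)+b.max(0))/2, np.ptp(b,0), 'h',h[t].mean())
    # chute outline (above floor-ish)
    ch=near&(abs(h-4)<10)&(Z>15)
    qq=allp[ch][:,:2].astype(np.float32); print('chute rect',cv2.minAreaRect(qq), cv2.boxPoints(cv2.minAreaRect(qq)).round(1).tolist())
    # walls: rim height points
    w=near&(h>4)&(h<12)&(Y<50)
    for s in(1,-1):
        e=allp[w&((X-620)*s>0)]
        if len(e)>20: p=np.polyfit(e[:,1],e[:,0],1); print('wall',s,len(e),p,'x at y=90',np.polyval(p,90))
    red=(im[...,2]>120)&(im[...,1]<70)&(im[...,0]<70)&(abs(X-420)<100)&(abs(Y-200)<100)
    q=allp[red]; rim=q[q[:,2]>22]; print('red',len(q),cv2.minAreaRect(rim[:,:2].astype(np.float32)),cv2.minAreaRect(q[:,:2].astype(np.float32)),'zfloor',np.median(q[q[:,2]<15][:,2]))
    big=cv2.resize(cv2.imread(f'pics/{c}0.png')[150:380,180:420] if c=='top' else cv2.imread(f'pics/{c}0.png')[180:360,210:510],None,fx=2.5,fy=2.5)
    cv2.imwrite(f'pics/{c}0z.png',big)
E
```

```text
scene floor [3.98244014e-03 1.25774897e-01 4.45495025e+01] n [-0.00395128 -0.12479074  0.99217522] tilt 7.172282678725364 1154
jamtop 473 [632.21468103  87.36921032 126.99637008] [629.55790227  86.47548651 125.05056716] [39.84262018 40.50837576 15.62099123] h 68.94025699349613
chute rect ((628.45068359375, 57.05724334716797), (367.19183349609375, 91.25043487548828), 88.82022857666016) [[579.0999755859375, -125.5999984741211], [670.2999877929688, -127.4000015258789], [677.7999877929688, 239.6999969482422], [586.5999755859375, 241.60000610351562]]
wall 1 377 [1.14833605e-01 6.68984263e+02] x at y=90 679.3192879295418
wall -1 312 [-4.07096657e-02  5.86130548e+02] x at y=90 582.4666781807875
red 3879 ((417.215576171875, 194.90362548828125), (133.8684844970703, 129.02218627929688), 8.190930366516113) ((409.2688903808594, 192.72579956054688), (150.1544647216797, 134.7941131591797), 8.392727851867676) zfloor 5.023735231229466
top floor [3.97443043e-03 1.22777481e-01 4.65136076e+01] n [-0.00394478 -0.12186147  0.99253928] tilt 7.003230384179924 1165
jamtop 373 [625.13048554  84.70796139 129.6123256 ] [625.67003324  84.90014263 126.77719104] [39.15123132 37.38001736 16.34944894] h 70.21395022635653
chute rect ((625.6671142578125, 60.21770477294922), (362.14471435546875, 86.97663116455078), 88.6462631225586) [[577.9000244140625, -119.80000305175781], [664.9000244140625, -121.80000305175781], [673.4000244140625, 240.1999969482422], [586.5, 242.3000030517578]]
wall 1 228 [7.94642989e-02 6.63043732e+02] x at y=90 670.195519391265
wall -1 211 [-3.07853107e-02  5.83647367e+02] x at y=90 580.876688825159
red 301 ((415.36431884765625, 193.93109130859375), (127.43976593017578, 128.2860107421875), 8.03204345703125) ((415.36431884765625, 193.93109130859375), (127.43976593017578, 128.2860107421875), 8.03204345703125) zfloor 7.952421409012857
```

View pics/scene0z.png

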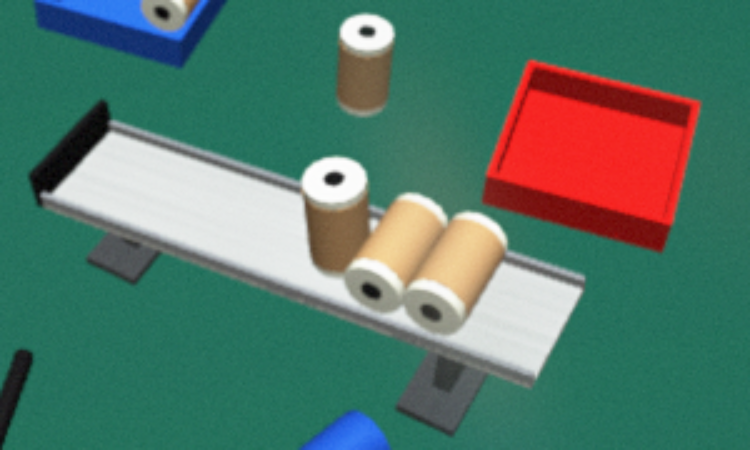

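```bash
cat >> h.py <<'E'
N=np.array([-0.003,-0.122,0.9925]);N/=np.linalg.norm(N)
U=np.array([0.0225,1,0]);U-=U@N*N;U/=np.linalg.norm(U)
RG=np.c_[U,np.cross(-N,U),-N]
JC=np.array([627,89.8,94.3])
def delta(p,R):
    s=observe();Rc=Rot(s['ee_rot'])
    print('t',s['clock'],'lin cm',(Rc.T@(np.array(p)-s['tcp_pos'])/10).round(2),'rot',R_.from_matrix(Rc.T@R).as_rotvec().round(3),'gap',s['finger_gap'],'tcp',np.round(s['tcp_pos'],1))
E
python3 -c "
from h import *
delta(JC+N*130,RG);print(camera_params('wrist'),RG)"
```

```text
t 0.5 lin cm [ 62.58 -46.99   0.8 ] rot [ 0.079  0.105 -1.302] gap 85.11743644533584 tcp [ 133.3 -533.6  231.3]
{'K': array([[346.28047819,   0.        , 318.42337511],
       [  0.        , 346.28047819, 235.49132288],
       [  0.        ,   0.        ,   1.        ]]), 'k1': -0.039867113586304015, 'xyz': array([ 207.95394074, -514.08600441,  374.29501125]), 'rotation': array([ 2.83465702e+00, -9.01890271e-04, -1.32578428e+00])} [[ 2.22948274e-02  9.99746938e-01  3.00007613e-03]
 [ 9.92274786e-01 -2.24943061e-02  1.22003096e-01]
 [ 1.22039706e-01  2.56861934e-04 -9.92525186e-01]]
```

{"api": "carry_out", "payload": {"plan": [{"fingers":-1,"linear":[62.6,-47,0.8],"rot":[0.079,0.105,-1.302]},{"fingers":-1,"linear":[62.6,-47,0.8],"rot":[0.079,0.105,-1.302]},{"fingers":-1,"linear":[62.6,-47,0.8],"rot":[0.079,0.105,-1.302]},{"fingers":-1,"linear":[62.6,-47,0.8],"rot":[0.079,0.105,-1.302]},{"fingers":-1,"linear":[62.6,-47,0.8],"rot":[0.079,0.105,-1.302]}]}}

```text
clock: 1.0
tcp_pos: [291.7, -338.0, 228.9]
ee_rot: [-3.123, -0.071, 0.996]
contact_force: [0.9, -1.4, -0.6]
finger_gap: 85.8
```

```bash
python3 -c "
from h import *
delta(JC+N*130,RG)"
```

```text
t 1.0 lin cm [52.6  5.8  4.2] rot [ 0.035  0.045 -0.55 ] gap 85.84799103143074 tcp [ 291.7 -338.   228.9]
```

{"api": "carry_out", "payload": {"plan": [{"fingers":-1,"linear":[52.6,5.8,4.2],"rot":[0.035,0.045,-0.55]},{"fingers":-1,"linear":[52.6,5.8,4.2],"rot":[0.035,0.045,-0.55]},{"fingers":-1,"linear":[52.6,5.8,4.2],"rot":[0.035,0.045,-0.55]},{"fingers":-1,"linear":[52.6,5.8,4.2],"rot":[0.035,0.045,-0.55]},{"fingers":-1,"linear":[52.6,5.8,4.2],"rot":[0.035,0.045,-0.55]}]}}

```text
clock: 1.5
tcp_pos: [450.8, -144.9, 226.2]
ee_rot: [-3.142, -0.123, 1.545]
contact_force: [0.6, -0.4, 0.6]
finger_gap: 85.1
```

```bash
python3 -c "
from h import *
delta(JC+N*130,RG)"
```

```text
t 1.5 lin cm [22.12 17.02  3.02] rot [-0.    -0.    -0.003] gap 85.14004934445201 tcp [ 450.8 -144.9  226.2]
```

{"api": "carry_out", "payload": {"plan": [{"fingers":-1,"linear":[22.1,17,3],"rot":[0,0,0]},{"fingers":-1,"linear":[22.1,17,3],"rot":[0,0,0]},{"fingers":-1,"linear":[22.1,17,3],"rot":[0,0,0]},{"fingers":-1,"linear":[22.1,17,3],"rot":[0,0,0]},{"fingers":-1,"linear":[22.1,17,3],"rot":[0,0,0]}]}}

```text
clock: 2.0
tcp_pos: [607.8, 50.0, 223.6]
ee_rot: [-3.141, -0.123, 1.543]
contact_force: [0.1, -1.5, -0.4]
finger_gap: 85.4
```

{"api": "carry_out", "payload": {"plan": [{"fingers":-1,"linear":[2,1.6,0.3],"rot":[0,0,0]},{"fingers":-1,"linear":[2,1.6,0.3],"rot":[0,0,0]}]}}

```text
clock: 2.2
tcp_pos: [624.6, 71.1, 222.3]
ee_rot: [-3.141, -0.124, 1.547]
contact_force: [-0.7, 0.1, -0.4]
finger_gap: 85.2
```

```bash
python3 - <<'E'
from h import *
delta(JC+N*130,RG)
P=camera_params('wrist'); im,d=save('wrist','w1')
rr,cc=np.nonzero(d>0); q=pts('wrist',d,np.c_[rr,cc],P)
A=np.full((480,640,3),np.nan);A[rr,cc]=q
f=(q[:,0]>600)&(q[:,0]<655)&(q[:,1]<55)&(q[:,1]>-60)&(q[:,2]>20)&(q[:,2]<80)
g=q[f];M=np.c_[g[:,:2],np.ones(len(g))];co=np.linalg.lstsq(M,g[:,2],rcond=None)[0];print('floor',co,f.sum())
h=q[:,2]-np.c_[q[:,:2],np.ones(len(q))]@co
t=(h>62)&(h<78)&(abs(q[:,0]-627)<35)&(abs(q[:,1]-87)<35)
b=q[t];print('top',t.sum(),b.mean(0),cv2.minEnclosingCircle(b[:,:2].astype(np.float32)),np.percentile(b,[2,98],axis=0),'h',np.median(h[t]))
for r in regions_of('wrist','jam_center'): print(r['at'],r['p'],np.nanmean(A[r['region']],0))
E
```

```text
t 2.2 lin cm [ 0.3   0.19 -0.07] rot [-0.001 -0.001 -0.002] gap 85.19680217767655 tcp [624.6  71.1 222.3]
floor [2.71026779e-03 1.21226395e-01 4.63291963e+01] 5460
top 2382 [626.84895607  86.69806763 128.65055598] ((627.0328979492188, 85.92716217041016), 20.326887130737305) [[609.19063308  68.09785461 123.81929133]
 [644.49771906 104.48111928 131.41552886]] h 70.42042489081973
[31.1, 443.9] 0.84 [744.96088171 254.53378245  33.69540505]
[229.9, 317.6] 0.71 [626.69202916  89.96215341 123.84050979]
[148.5, 442.3] 0.55 [745.93372376 147.0721756   34.7981281 ]
```

View pics/w1.png

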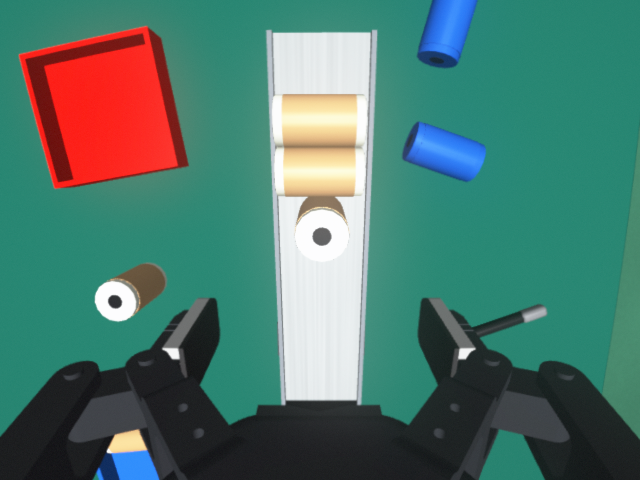

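The wrist view shows the jammed spool at (232, 322), centred between the fingers. Both neighbours lie uphill of it. All three cameras agree, so I'll descend along its axis.

```bash
python3 - <<'E'
from h import *
delta(np.array([627,90,94.3])-N*9,RG)
E
```

```text
t 2.3 lin cm [ 0.61  0.37 13.88] rot [-0.002 -0.    -0.004] gap 85.41297485701362 tcp [623.   68.2 222.4]
```

{"api": "carry_out", "payload": {"plan": [{"fingers":-1,"linear":[0.6,0.4,1],"rot":[0,0,0]},{"fingers":-1,"linear":[0.6,0.4,5],"rot":[0,0,0]},{"fingers":-1,"linear":[0.6,0.4,9],"rot":[0,0,0]},{"fingers":-1,"linear":[0.6,0.4,9],"rot":[0,0,0]},{"fingers":-1,"linear":[0.6,0.4,9],"rot":[0,0,0]}]}}

```text
clock: 2.8
tcp_pos: [627.1, 84.0, 134.3]
ee_rot: [-3.139, -0.123, 1.541]
contact_force: [0.4, 0.4, -0.1]
finger_gap: 85.8
```

```bash
python3 - <<'E'
from h import *
delta(np.array([627,90,94.3])-N*9,RG)
E
```

```text
t 2.8 lin cm [ 0.1  -0.02  4.94] rot [-0.002 -0.001 -0.007] gap 85.75615966525888 tcp [627.1  84.  134.3]
```

{"api": "carry_out", "payload": {"plan": [{"fingers":-1,"linear":[0.1,0,2.5],"rot":[0,0,0]},{"fingers":-1,"linear":[0.1,0,4.9],"rot":[0,0,0]},{"fingers":-1,"linear":[0.1,0,4.9],"rot":[0,0,0]},{"fingers":-1,"linear":[0.1,0,4.9],"rot":[0,0,0]}]}}

```text
clock: 3.2
tcp_pos: [629.0, 91.2, 88.0]
ee_rot: [3.14, -0.123, 1.543]
contact_force: [0.3, -0.6, -0.1]
finger_gap: 85.2
```

{"api": "carry_out", "payload": {"plan": [{"fingers":1,"linear":[0,0,0],"rot":[0,0,0]},{"fingers":1,"linear":[0,0,0],"rot":[0,0,0]},{"fingers":1,"linear":[0,0,0],"rot":[0,0,0]},{"fingers":1,"linear":[0,0,0],"rot":[0,0,0]},{"fingers":1,"linear":[0,0,0],"rot":[0,0,0]}]}}

```text
clock: 3.7
tcp_pos: [628.5, 91.5, 87.2]
ee_rot: [3.14, -0.123, 1.543]
contact_force: [-0.9, -0.4, 5.5]
finger_gap: 39.4
```

{"api": "carry_out", "payload": {"plan": [{"fingers":1,"linear":[0,0,0],"rot":[0,0,0]},{"fingers":1,"linear":[0,0,0],"rot":[0,0,0]},{"fingers":1,"linear":[0,0,0],"rot":[0,0,0]}]}}

```text
clock: 4.0
tcp_pos: [628.5, 91.5, 87.2]
ee_rot: [3.14, -0.123, 1.543]
contact_force: [-0.8, -2.0, 5.8]
finger_gap: 39.1
```

```bash
python3 - <<'E'
from h import *
save('scene','s1');save('wrist','w2')
delta(np.array([627,90,94.3])-N*9,RG)
E
```

```text
t 4.1 lin cm [-0.07 -0.15  0.18] rot [ 0.002 -0.    -0.005] gap 39.07425999973933 tcp [628.5  91.5  87.2]
```

View pics/w2.png

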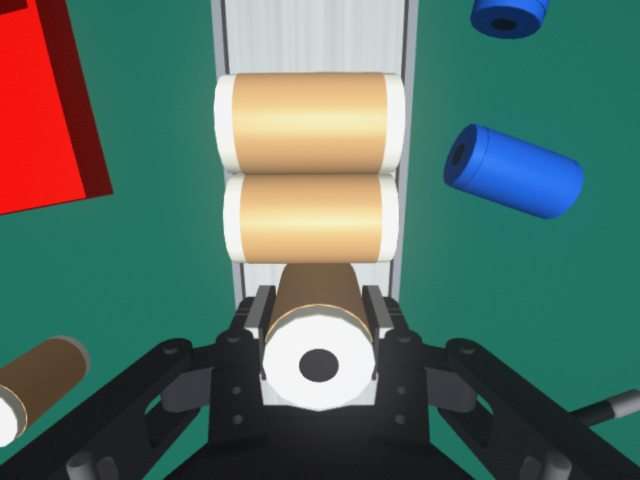

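The spool is gripped between the pads (gap 39 mm). I'll lift it along its axis.

{"api": "carry_out", "payload": {"plan": [{"fingers":1,"linear":[0,0,-1.5],"rot":[0,0,0]},{"fingers":1,"linear":[0,0,-4.5],"rot":[0,0,0]},{"fingers":1,"linear":[0,0,-8],"rot":[0,0,0]},{"fingers":1,"linear":[0,0,-12],"rot":[0,0,0]},{"fingers":1,"linear":[0,0,-12],"rot":[0,0,0]}]}}

```text
clock: 4.6
tcp_pos: [630.8, 76.2, 211.6]
ee_rot: [3.131, -0.122, 1.544]
contact_force: [1.1, 0.1, -0.2]
finger_gap: 39.0
```

{"api": "carry_out", "payload": {"plan": [{"fingers":1,"linear":[0,0,0],"rot":[0,0,0]},{"fingers":1,"linear":[0,0,0],"rot":[0,0,0]},{"fingers":1,"linear":[0,0,0],"rot":[0,0,0]}]}}

```text
clock: 4.9
tcp_pos: [626.5, 77.2, 203.1]
ee_rot: [-3.137, -0.123, 1.542]
contact_force: [-0.2, 0.7, -0.7]
finger_gap: 38.7
```

```bash
python3 - <<'E'
from h import *
save('scene','s2');save('wrist','w3')
s=observe()
ps=np.array([416,194.5,0])
# vertical tool, y along tray side: yaw candidates
for yaw in (np.radians(98.1),):
    R=Rot([np.pi,0,yaw]); delta([416,194.5,33+100],R)
E
```

```text
t 5.0 lin cm [ 10.18 -21.37   8.44] rot [ 0.007 -0.123 -0.169] gap 38.63883323593875 tcp [626.8  77.2 203.5]
```

View pics/s2.png

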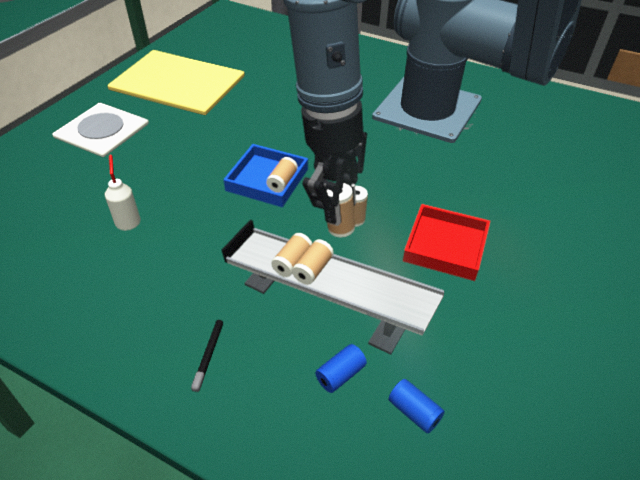

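View pics/w3.png

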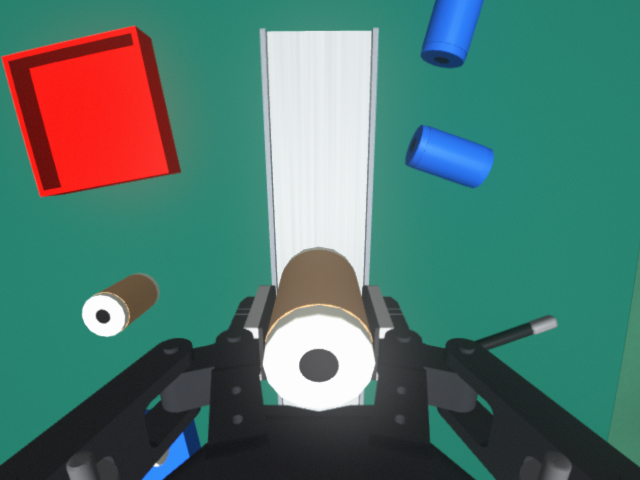

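The scene view shows the two lying spools rolling toward the stop, now around (258, 300). The jammed spool is held clear above the chute. Next stop is the red tray.

{"api": "carry_out", "payload": {"plan": [{"fingers":1,"linear":[2.5,-5,2],"rot":[0,-0.04,-0.06]},{"fingers":1,"linear":[4.5,-9,3.8],"rot":[0,-0.08,-0.12]},{"fingers":1,"linear":[6.5,-13,5.6],"rot":[0,-0.123,-0.169]},{"fingers":1,"linear":[8.5,-17,7],"rot":[0.007,-0.123,-0.169]},{"fingers":1,"linear":[10.2,-21.4,8.4],"rot":[0.007,-0.123,-0.169]}]}}

```text
clock: 5.5
tcp_pos: [416.2, 194.9, 133.7]
ee_rot: [3.14, 0.0, 1.713]
contact_force: [0.3, 1.2, -0.1]
finger_gap: 38.6
```

{"api": "carry_out", "payload": {"plan": [{"fingers":1,"linear":[0,0,0],"rot":[0,0,0]},{"fingers":1,"linear":[0,0,0],"rot":[0,0,0]}]}}

```text
clock: 5.7
tcp_pos: [417.0, 194.3, 134.3]
ee_rot: [3.14, 0.001, 1.714]
contact_force: [0.9, 0.0, -0.2]
finger_gap: 39.3
```

```bash
python3 - <<'E'
from h import *
delta([416,194.5,36],Rot([np.pi,0,np.radians(98.1)]))
im,d=save('scene','s3');save('wrist','w4')
E
```

```text
t 5.7 lin cm [ 0.04 -0.11  9.83] rot [0.001 0.001 0.002] gap 39.28832400505196 tcp [417.  194.3 134.3]
```

View pics/s3.png

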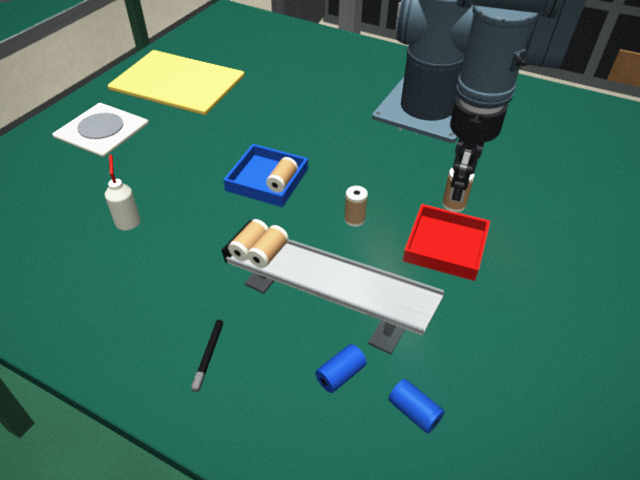

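View pics/w4.png

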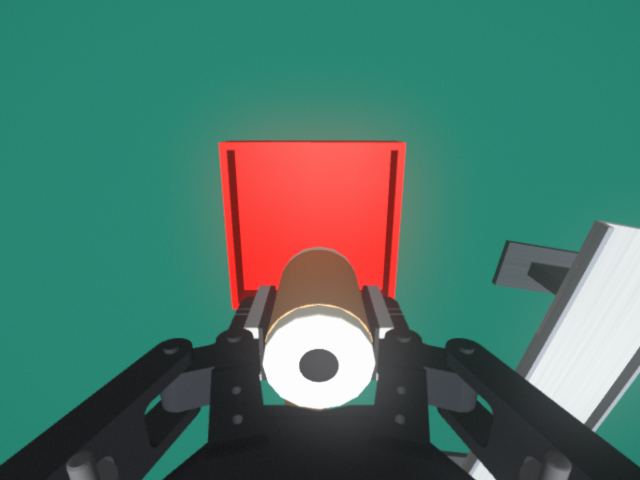

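The scene view shows both queued spools at the stop (first at about (240, 248)). The wrist view shows the tool square with the red tray. I'll lower quickly, then gently onto the floor.

{"api": "carry_out", "payload": {"plan": [{"fingers":1,"linear":[0,-0.1,2],"rot":[0,0,0]},{"fingers":1,"linear":[0,-0.1,5],"rot":[0,0,0]},{"fingers":1,"linear":[0,-0.1,8],"rot":[0,0,0]},{"fingers":1,"linear":[0,-0.1,9.3],"rot":[0,0,0]},{"fingers":1,"linear":[0,-0.1,9.3],"rot":[0,0,0]}]}}

```text
clock: 6.3
tcp_pos: [417.7, 192.6, 40.0]
ee_rot: [-3.141, 0.001, 1.71]
contact_force: [0.4, -0.6, 0.0]
finger_gap: 38.8
```

{"api": "carry_out", "payload": {"plan": [{"fingers":1,"linear":[0,0,0.1],"rot":[0,0,0]},{"fingers":1,"linear":[0,0,0.3],"rot":[0,0,0]},{"fingers":1,"linear":[0,0,0.3],"rot":[0,0,0]}]}}

```text
clock: 6.6
tcp_pos: [418.5, 193.6, 39.5]
ee_rot: [3.137, 0.0, 1.712]
contact_force: [0.3, 0.5, -0.5]
finger_gap: 38.8
```

{"api": "carry_out", "payload": {"plan": [{"fingers":1,"linear":[0,0,0.2],"rot":[0,0,0]},{"fingers":1,"linear":[0,0,0.4],"rot":[0,0,0]},{"fingers":1,"linear":[0,0,0.4],"rot":[0,0,0]}]}}

```text
clock: 6.9
tcp_pos: [417.4, 193.6, 34.7]
ee_rot: [3.139, 0.001, 1.712]
contact_force: [-0.2, 0.5, -1.8]
finger_gap: 39.1
```

{"api": "carry_out", "payload": {"plan": [{"fingers":1,"linear":[0,0,0.1],"rot":[0,0,0]},{"fingers":1,"linear":[0,0,0.1],"rot":[0,0,0]}]}}

```text
clock: 7.1
tcp_pos: [417.4, 193.6, 33.7]
ee_rot: [3.139, 0.001, 1.712]
contact_force: [-0.1, -0.5, -1.9]
finger_gap: 38.7
```

{"api": "carry_out", "payload": {"plan": [{"fingers":1,"linear":[0,0,0.1],"rot":[0,0,0]},{"fingers":1,"linear":[0,0,0.1],"rot":[0,0,0]}]}}

```text
clock: 7.3
tcp_pos: [417.6, 193.6, 33.2]
ee_rot: [3.139, 0.001, 1.712]
contact_force: [-2.1, -1.0, 6.3]
finger_gap: 38.6
```

```bash
python3 - <<'E'
from h import *
im,d=save('scene','s4')
cv2.imwrite('pics/s4z.png',cv2.resize(im[120:300,380:520,::-1],None,fx=4,fy=3.3))
E
```

```text
(no output)
```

View pics/s4z.png

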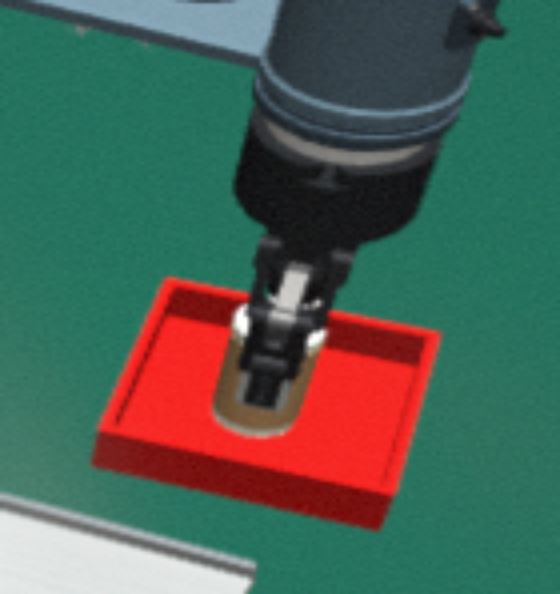

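The spool's base is on the tray floor, with a contact force of +6 N. Releasing.

{"api": "carry_out", "payload": {"plan": [{"fingers":0.0,"linear":[0,0,0],"rot":[0,0,0]},{"fingers":-0.2,"linear":[0,0,0],"rot":[0,0,0]},{"fingers":-0.5,"linear":[0,0,0],"rot":[0,0,0]},{"fingers":-0.6,"linear":[0,0,0],"rot":[0,0,0]},{"fingers":-0.6,"linear":[0,0,0],"rot":[0,0,0]}]}}

```text
clock: 7.85
tcp_pos: [417.5, 193.6, 32.7]
ee_rot: [3.139, 0.001, 1.712]
contact_force: [-0.3, -0.1, -0.3]
finger_gap: 68.4
```

{"api": "carry_out", "payload": {"plan": [{"fingers":-0.6,"linear":[0,0,-1],"rot":[0,0,0]},{"fingers":-0.6,"linear":[0,0,-4],"rot":[0,0,0]},{"fingers":-0.6,"linear":[0,0,-8],"rot":[0,0,0]},{"fingers":-0.6,"linear":[0,0,-12],"rot":[0,0,0]},{"fingers":-0.6,"linear":[0,0,-16],"rot":[0,0,0]}]}}

```text
clock: 8.35
tcp_pos: [416.7, 193.5, 195.0]
ee_rot: [3.139, 0.001, 1.712]
contact_force: [0.5, 0.8, -0.5]
finger_gap: 68.1
```

{"api": "carry_out", "payload": {"plan": [{"fingers":-0.6,"linear":[-5,0,0],"rot":[0,0,0]},{"fingers":-0.6,"linear":[-10,0,0],"rot":[0,0,0]},{"fingers":-0.6,"linear":[-15,0,0],"rot":[0,0,0]},{"fingers":-0.6,"linear":[-20,0,0],"rot":[0,0,0]},{"fingers":-0.6,"linear":[-20,0,0],"rot":[0,0,0]}]}}

```text
clock: 8.85
tcp_pos: [446.4, -10.2, 193.8]
ee_rot: [3.137, 0.004, 1.705]
contact_force: [-0.9, 0.6, 0.9]
finger_gap: 68.1
```

```bash
python3 - <<'E'
from h import *
P=camera_params('wrist');save('wrist','w5')
im,d=save('scene','s5');save('top','top5')
dd={'scene':d,'top':np.load('pics/top5_d.npy')}
for c in dd:
    rr,cc=np.nonzero(dd[c]>0); q=pts(c,dd[c],np.c_[rr,cc])
    t=(abs(q[:,0]-416)<60)&(abs(q[:,1]-194)<60)&(q[:,2]>68)&(q[:,2]<85)
    b=q[t]; print(c,'jam top',len(b),b.mean(0) if len(b) else 0, np.ptp(b,0) if len(b) else 0)
    t=(abs(q[:,0]-625)<42)&(q[:,1]<-20)&(q[:,1]>-150)&(q[:,2]-(46.5+.1228*q[:,1]+.004*q[:,0])>15)
    b=q[t]; y=np.round(b[:,1]/5)*5
    for v in np.unique(y): 
        e=b[y==v]; print(v,len(e),(e[:,2]-(46.5+.1228*e[:,1]+.004*e[:,0])).max().round(1),np.ptp(e[:,0]).round(1))
    for r in recognise(c,'next_center'): print(r['at'],r['p'],pts(c,dd[c],r['at']))
print(observe()['clock'],observe()['contact_force'])
E
```

```text
scene jam top 344 [422.51464169 191.4070328   74.78777003] [41.21522096 39.21501635 11.40569487]
-130.0 8 24.1 78.3
-125.0 72 27.4 81.5
-120.0 34 29.6 79.8
-115.0 39 37.1 68.4
-110.0 80 39.0 68.7
-105.0 88 40.4 70.2
-100.0 100 41.9 71.7
-95.0 116 40.4 71.5
-90.0 137 38.8 69.6
-85.0 148 35.5 70.3
-80.0 57 32.0 72.1
-75.0 45 36.1 68.6
-70.0 79 39.9 71.1
-65.0 91 41.1 69.9
-60.0 113 40.4 71.5
-55.0 117 39.9 72.7
-50.0 138 40.9 71.8
-45.0 150 35.7 68.9
-40.0 163 30.3 70.6
[238.9, 244.3] 0.91 [[637.73701076 -97.85704526  74.90577918]]
top jam top 336 [418.30321895 191.05153823  76.14422472] [40.43823013 37.49812697 12.80869357]
-125.0 88 30.9 79.8
-120.0 82 32.9 80.4
-115.0 79 39.5 68.8
-110.0 95 42.5 68.7
-105.0 75 45.5 68.6
-100.0 105 44.0 69.0
-95.0 89 44.2 68.7
-90.0 93 40.4 69.2
-85.0 106 36.3 69.3
-80.0 72 32.3 69.0
-75.0 106 41.8 70.1
-70.0 75 42.8 69.7
-65.0 108 43.4 69.7
-60.0 77 44.3 69.4
-55.0 109 44.6 69.5
-50.0 90 40.7 68.8
-45.0 88 36.8 68.9
-40.0 66 29.6 67.5
[222.8, 379.4] 0.92 [[621.83943098 -96.24288807  77.17206091]]
9.1 [-0.56141129 -0.11562145  0.89220386]
```

View pics/s5.png

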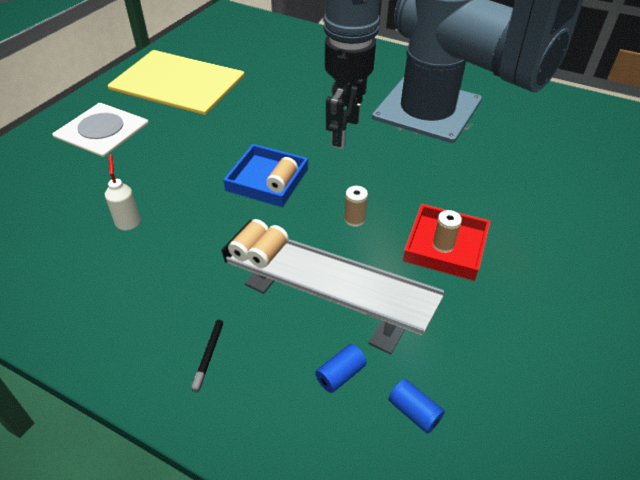

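View pics/top5.png

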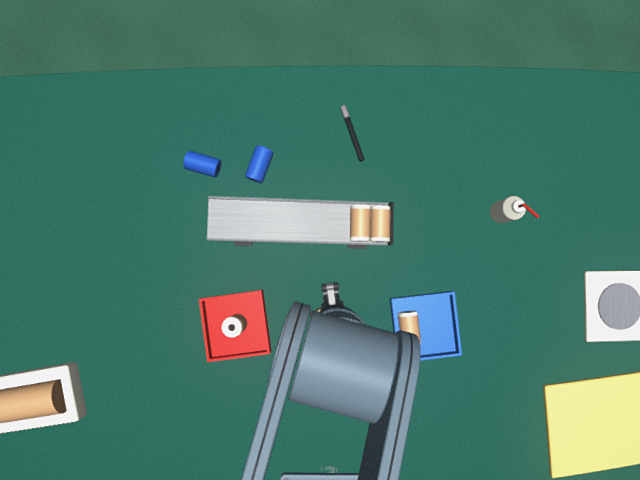

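The jammed spool stands in the red tray, the first lying spool is against the stop, and the arm is clear of everything. I'll let the arm settle, then hand in.

{"api": "carry_out", "payload": {"plan": [{"fingers":-0.6,"linear":[0,0,0],"rot":[0,0,0]},{"fingers":-0.6,"linear":[0,0,0],"rot":[0,0,0]},{"fingers":-0.6,"linear":[0,0,0],"rot":[0,0,0]}]}}

```text
clock: 9.4
tcp_pos: [445.1, -3.5, 192.8]
ee_rot: [3.139, 0.0, 1.714]
contact_force: [-0.1, 0.5, 0.5]
finger_gap: 68.2
```

```bash
python3 -c "
from rig import *
print(close_job())"
```

```text
the job is handed in; nothing more can be done
None
```

I gripped the jammed spool across the chute, lifted it along its axis, and stood it upright in the red tray. I handed the job in at about 9.4 s of the 38 s allowed; no verdict was reported.

- **Jammed spool:** Its top shows at about (418–422, 191, 75–76) mm, and it looks upright in the pictures. That is within about 8 mm of the tray centre, where 45 mm is allowed. The scene and top cameras differ by about 4 mm in x.
- **Next spool:** It lies against the black stop with its centre at about y = -100 mm, and the third spool rests behind it. I judged this from the depth pictures and by eye; I did not compute the distance to the resting place separately.
- **Forces:** The arm was clear of everything at the end, and the largest force in the readings was about 6 N, when the spool touched the tray floor.

No check failed.

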